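# Free the bonsai turntable

### The job

The potted juniper stands on a turntable whose lock knob is in its red-dot notch. Pull that blue knob straight up out of the notch, turn it to the green dot and let it snap all the way down into the green notch, so that the tree can be turned. Leave the knob of the empty turntable on red.

Things in the scene. Friction and masses are not known exactly. Their poses are not given: they have to be found in the camera images.
- tree_knob (a point): Grip centre of the blue knob by the juniper's turntable: an upright bar 50 mm long, 16 thick, 34 high (17 above and below this point), 91 mm above the bench when down. The point moves with the knob: z up its turning axis, x along the bar to the pointer end (white stripe); pinch across y. 26 mm below the point (knob down): top of a steel collar, radius 34, on a dark housing, radius 58, with red and green dots.
- tree_pull (a joint): Lift of that knob, m: 0 fully down in a notch, stop at 0.020. Its pin clears the collar at 0.0095, and rests there if let go between notches. Spring and weight push it down with 5 N at 0 and 10 N at 0.020. The turntable disc (260 mm wide, 57 mm above the bench) is centred 210 mm from the knob, on the side away from the robot; pot and tree keep 110 mm from the knob, up to 330 mm high.
- tree_turn (a joint): Turn of that knob, rad, growing counter-clockwise seen from above: about 0 at the red notch (start), 1.047 (60 degrees) at the green notch; stops at -0.2 and 1.25. It turns freely only when lifted clear of the collar; in a notch it has about 0.08 rad of play either way. Let go lifted within 0.15 rad of a notch's centre, it drops in.
- spare_turn (a joint): Turn of the same kind of knob on the second, otherwise identical stand, which carries no tree (black mat on its disc), rad: about 0 at its red notch, where it must stay. Its knob is at least 400 mm from the tree stand's; either stand may be left or right. A clay pot, a jar and a brush lie about on the robot's side of the stands, 50 mm or more from the housings.

How it is judged:
By the outcome, as a careful person would: the job done as asked, in the order asked, and still so for the second after the job is handed in, with the robot touching nothing.
It also fails if it takes over 32 s, if anything falls off the work surface, if the arm or the gripper's body presses on something with over 40 N, if the wrist force passes 120 N, or if a joint passes its speed limit or range.

### The arm

A 6-joint arm with a two-finger parallel gripper is mounted at the origin on the work surface. World frame = base frame: x ahead of the robot, y to its left, z up, the work surface at z = 0. Lengths are in mm, angles in rad, forces in N, time in s.
With the tool pointing down it reaches from about 350 to 975 mm from the base axis. Payload 7.1 kg.
Tool frame: the origin (TCP) lies at the very end of the fingers, on their centre line; the grasp point (between the pads) lies 19 mm behind it (ctrl.grip_point_offset is the distance from the TCP to the grasp point, in mm); x points along the fingers, y is the direction in which the jaws open and shut, and the axes are right-handed (so a half turn about x gives the same grasp; the last joint's range is limited). The gripper opens to 88 mm and grips with 3 to 60 N. Pads are 20 mm wide; open, the fingers measure 115 mm over their backs; the gripper's body (75 mm by 178 mm) begins 61 mm behind the grasp point.
Start: joints at [-0.019, 0.423, 1.63, -0, 1.089, -0.019], TCP at [624.984, 0.026, 222.675] pointing down, gripper open.
Joint ranges: [-3, 3], [-0.9, 2.11], [0.09, 2.58], [-1.31, 4.45], [0.11, 2.69], [-2.54, 2.54]. Speed limits (rad/s): [2.39, 2.39, 3.01, 3.14, 3.14, 3.14].

### API

Orientations are given as a rotation vector (axis times angle).
In Python, from workcell import ctrl, vision, workorder gives the robot as it stands.
- The arm moves only by the shell command python3 -m crank 'ROWS'. ROWS is JSON, a list of rows, each a list of 3 entries, a list of its own where there are three numbers: the shift along the tool's x, y, z in m, then the turn, a rotation vector about the tool's x, y, z in rad, then the finger opening in m, from 0 to 0.0878. In form: [[[dx, dy, dz], [wx, wy, wz], jaw], ...]. A call has exactly 8 rows; each row shifts and turns the commanded pose from where the row before left it, along the tool's axes as they then stand; what a row does not reach is not made up. A row lasts 1/12 s, in which the tool goes at most 41.7 mm and 7.16 degrees, less where a joint would pass 70% of its speed; a pose out of reach is approached as far as the arm can. A call with a gripper value outside its range is refused whole. The fingers move at their own pace and stop on an object; the grip force is fixed at half the most. Time passes only in rows, so rows that do not move let the fingers close, or fill a call up. It gives the time, the measured TCP pose, the force and the opening at its end, in the units of the state.
- ctrl.get_obs(): the state, without advancing time (a new reading comes with each control period).
- vision.get_image(name): name is "scene" or "side" or "wrist"; returns a dict with "img" (420x560x3 uint8, blue, green, red), "mtx" (3x3 intrinsics, pixels), "k1" (the pictures are not rectified: a ray, as slopes to the right and down, at radius r is drawn at 1 + k1 r^2 times it, then the intrinsics apply), "rvec" (rotation vector, rad) and "tvec" (3), from world to camera coordinates, as OpenCV has them; the wrist camera has in their place "hand_eye" (4x4, takes a point from camera to tool coordinates, whose origin is the TCP and whose axes are the tool frame's). Camera axes: x right, y down, z forward; pixel columns grow to the right and rows downward; lengths in mm; the calibration is good to about 2 mm. A picture is of the moment at which its call begins: read the wrist's pose just before it. There is no depth.
- workorder.close_job(): hands the job in, once; it reports no verdict.
The state is a dict: "t": time; "qpos": joint angles; "qvel": joint speeds; "joint_torque": joint torques, N m; "ee_pos": TCP position; "orientation": TCP orientation; "ft_force": force on the tool from outside, world axes, zero at the start; "moment": the same for the moment, N m; "width": finger opening in mm.
Only numpy, scipy, OpenCV 4.12 (cv2) and the standard library are available. Lean on these libraries where they do the work, as an engineer would, in place of code of your own. Each camera call takes 0.05 s, during which the arm holds its last target.

## Working session

There is one attempt and no reset: what is moved stays moved. The work goes in short steps, Python scripts to look and compute and a shell command to move; the robot and the scene stay as the last step left them, time stands still between calls to the robot, and variables do not carry over. Pictures are saved under pics/ and viewed, and the job is handed in when it is done.

```bash
mkdir -p pics; ls; python3 - <<'E'
from workcell import ctrl, vision, workorder
import cv2
print(ctrl.get_obs())
for n in("scene","side","wrist"):
    d=vision.get_image(n); cv2.imwrite(f"pics/{n}0.png",d["img"]); print(n,{k:v for k,v in d.items() if k!="img"})
E
```

```text
pics
{'t': 0.0, 'qpos': array([-1.89984918e-02,  4.23856964e-01,  1.63071067e+00,  1.30616901e-05,
        1.08856459e+00, -1.90001315e-02]), 'qvel': array([ 1.48433731e-03,  6.73115618e-05, -9.17695991e-04, -3.90630970e-05,
       -4.29905022e-04, -5.23423808e-05]), 'joint_torque': array([ 1.28069914e-03, -5.44622147e+01, -2.73670936e+01,  6.42951974e-02,
        2.27214623e-02, -1.51321510e-04]), 'ee_pos': array([6.24437493e+02, 4.09337217e-02, 2.21883501e+02]), 'orientation': array([ 1.20850483,  1.21036084, -1.21031683]), 'ft_force': array([ 0.22545871, -0.0669969 , -0.04386527]), 'moment': array([ 0.00663788, -0.01664334, -0.04650406]), 'width': 87.51715437885657}
scene {'mtx': array([[418.16973043,   0.        , 283.1710429 ],
       [  0.        , 418.16973043, 213.70941688],
       [  0.        ,   0.        ,   1.        ]]), 'k1': -0.04154890764748701, 'rvec': array([ 1.86827659,  1.6872633 , -0.6267932 ]), 'tvec': array([ -64.79845521, -317.76280065, 1143.96965744])}
side {'mtx': array([[391.03218298,   0.        , 284.22058902],
       [  0.        , 391.03218298, 214.77883858],
       [  0.        ,   0.        ,   1.        ]]), 'k1': -0.09313093154355202, 'rvec': array([ 2.40067078, -0.15295683,  0.06010565]), 'tvec': array([-510.58046982,  133.56352124,  862.56408528])}
wrist {'mtx': array([[365.96816867,   0.        , 281.89434187],
       [  0.        , 365.96816867, 203.05129249],
       [  0.        ,   0.        ,   1.        ]]), 'k1': -0.012643176104160226, 'hand_eye': array([[-9.54826793e-04, -2.61746166e-01,  9.65136277e-01,
        -1.61871474e+02],
       [ 9.99998842e-01,  8.94085221e-04,  1.23179399e-03,
        -2.04630040e-01],
       [-1.18533144e-03,  9.65136335e-01,  2.61745010e-01,
        -7.09649038e+01],
       [ 0.00000000e+00,  0.00000000e+00,  0.00000000e+00,
         1.00000000e+00]])}
```

View pics/scene0.png

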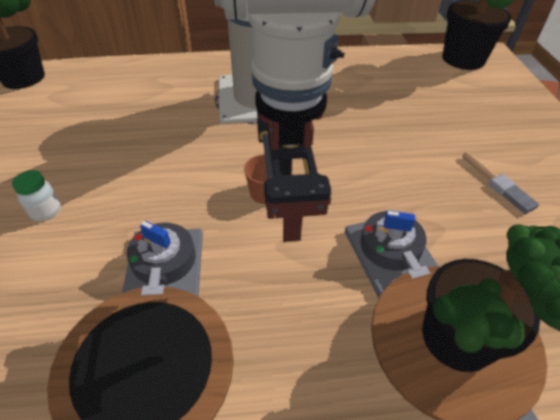

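View pics/side0.png

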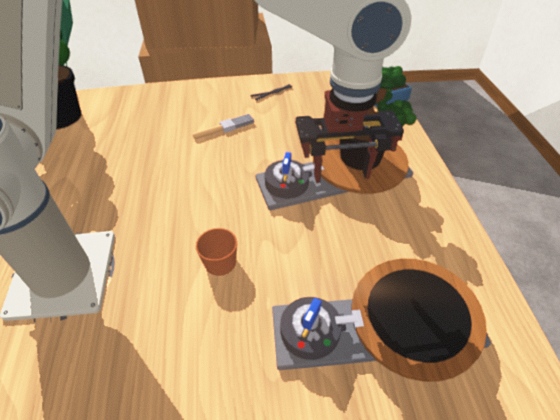

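View pics/wrist0.png

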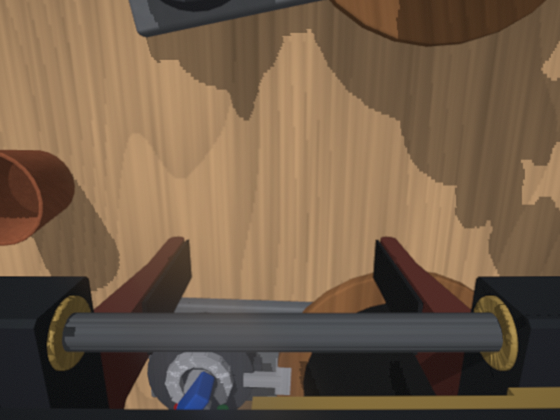

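The tree stand is on the scene view's right, with its knob at about (399,221) in scene and (287,163) in side. The empty stand is on the left, with its knob at about (155,235) in scene and (312,315) in side. Next I'll measure the tree knob.

```bash
cat > h.py <<'E'
import numpy as np, cv2
from scipy.spatial.transform import Rotation as R
from workcell import ctrl, vision, workorder
def cam(d,obs=None):
    # returns Rcw (cam->world), centre
    if "rvec" in d:
        Rm=cv2.Rodrigues(np.array(d["rvec"],float))[0]; return Rm.T,-Rm.T@np.array(d["tvec"])
    Rt=R.from_rotvec(obs["orientation"]).as_matrix(); H=d["hand_eye"]
    return Rt@H[:3,:3], Rt@H[:3,3]+obs["ee_pos"]
def ray(d,uv,obs=None):
    M=d["mtx"]; p=(np.array(uv,float)-[M[0,2],M[1,2]])/M[0,0]
    q=p.copy()
    for _ in range(20): q=p/(1+d["k1"]*(q@q))
    Rc,c=cam(d,obs); v=Rc@np.array([q[0],q[1],1]); return c,v/np.linalg.norm(v)
def plane(d,uv,z,obs=None):
    c,v=ray(d,uv,obs); return c+v*(z-c[2])/v[2]
def proj(d,X,obs=None):
    Rc,c=cam(d,obs); x=Rc.T@(np.array(X)-c); p=x[:2]/x[2]; p=p*(1+d["k1"]*(p@p)); return p*d["mtx"][0,0]+d["mtx"][:2,2]
def tri(rs):
    A=np.zeros((3,3));b=np.zeros(3)
    for c,v in rs:
        P=np.eye(3)-np.outer(v,v);A+=P;b+=P@c
    X=np.linalg.solve(A,b); return X,[np.linalg.norm(np.cross(X-c,v)) for c,v in rs]
def mask(img,name):
    h=cv2.cvtColor(img,cv2.COLOR_BGR2HSV)
    r={"blue":[(105,130,60),(130,255,255)],"green":[(50,120,50),(85,255,255)],"red":[(0,170,130),(6,255,255)]}[name]
    return cv2.inRange(h,r[0],r[1])
def blobs(img,name,mn=6):
    n,l,s,c=cv2.connectedComponentsWithStats(mask(img,name)); 
    return [(int(s[i,4]),c[i].round(1).tolist(),s[i,:4].tolist()) for i in range(1,n) if s[i,4]>=mn]
E
python3 - <<'E'
from h import *
o=ctrl.get_obs(); print(R.from_rotvec(o["orientation"]).as_matrix().round(3))
D={}
for n in("scene","side"):
    d=D[n]=vision.get_image(n)
    for c in("blue","red","green"): print(n,c,[b for b in blobs(d["img"],c) if b[0]<700])
    img=d["img"]; x,y=((399,225) if n=="scene" else (287,175))
    cv2.imwrite(f"pics/{n}_z.png",cv2.resize(img[y-50:y+50,x-65:x+65],None,fx=6,fy=6,interpolation=cv2.INTER_CUBIC))
E
```

```text
[[-0.001  1.     0.   ]
 [ 0.     0.    -1.   ]
 [-1.    -0.001 -0.   ]]
scene blue [(411, [399.8, 221.6], [384, 213, 31, 18]), (385, [156.4, 234.9], [142, 225, 28, 22])]
scene red [(15, [368.3, 228.3], [366, 227, 5, 4]), (18, [137.7, 236.6], [135, 235, 6, 4])]
scene green [(111, [10.2, 2.5], [0, 0, 20, 8]), (8, [25.6, 0.4], [23, 0, 6, 2]), (75, [501.3, 1.8], [491, 0, 21, 6]), (502, [28.0, 182.0], [13, 171, 30, 23]), (27, [379.8, 248.0], [377, 246, 7, 5]), (29, [133.4, 258.5], [130, 256, 7, 6]), (97, [449.4, 305.7], [444, 296, 14, 20]), (206, [498.0, 307.9], [485, 301, 27, 17]), (9, [502.4, 330.2], [499, 329, 8, 3])]
side blue [(83, [286.4, 163.3], [283, 153, 8, 20]), (231, [312.0, 312.7], [303, 298, 18, 32])]
side red [(12, [282.5, 185.0], [281, 184, 4, 3]), (36, [300.6, 344.1], [298, 341, 6, 7])]
side green [(425, [64.7, 33.2], [59, 0, 13, 65]), (215, [392.4, 74.0], [382, 67, 23, 21]), (18, [384.1, 81.3], [382, 78, 5, 8]), (11, [397.3, 81.6], [394, 80, 7, 5]), (425, [399.5, 109.5], [379, 89, 37, 36]), (7, [300.6, 181.1], [299, 180, 4, 3]), (32, [326.7, 342.0], [324, 339, 6, 7])]
```

View pics/scene_z.png

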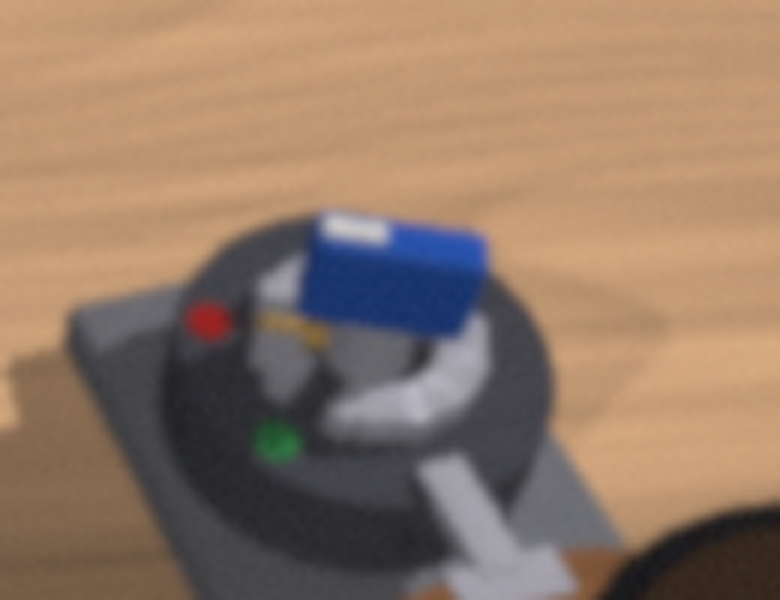

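View pics/side_z.png

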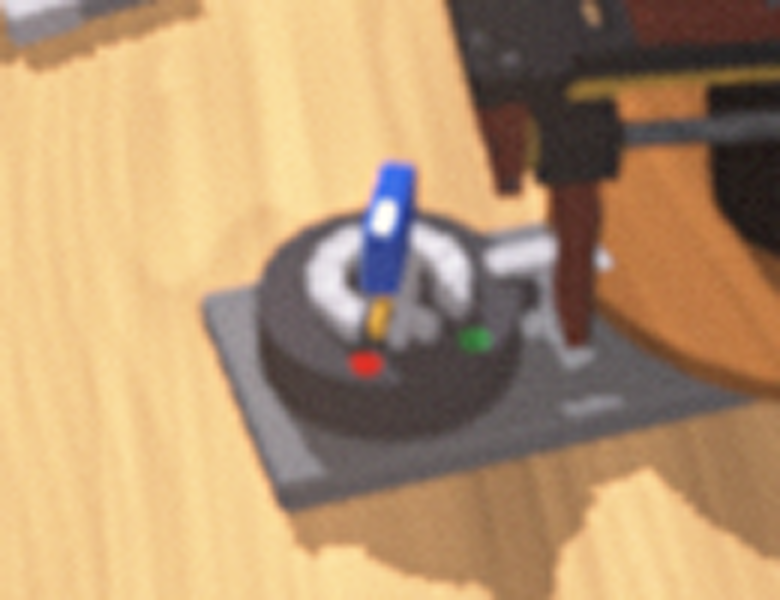

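```bash
python3 - <<'E'
from h import *
s=vision.get_image("scene"); e=vision.get_image("side")
print("blue",tri([ray(s,(399.8,221.6)),ray(e,(286.4,163.3))]))
print("red",tri([ray(s,(368.3,228.3)),ray(e,(282.5,185))]), "green",tri([ray(s,(379.8,248)),ray(e,(300.6,181.1))]))
m=mask(s["img"],"blue"); m[:,:300]=0
cs=max(cv2.findContours(m,0,2)[0],key=cv2.contourArea); 
ap=cv2.approxPolyDP(cs,2,True)[:,0]; print(ap.tolist())
for p in ap: print(p, plane(s,p,108)[:2].round(1),plane(s,p,74)[:2].round(1))
E
```

```text
blue (array([546.49633971, 210.63499889,  87.5112809 ]), [np.float64(1.4680478705256073), np.float64(1.4680478705255813)])
red (array([531.08393396, 163.2141001 ,  57.34463703]), [np.float64(0.43801834569514403), np.float64(0.4380183456951062)]) green (array([577.86513493, 172.05957992,  57.54130264]), [np.float64(0.9425873493694119), np.float64(0.9425873493692954)])
[[413, 215], [400, 213], [396, 217], [386, 214], [384, 225], [409, 230], [414, 221]]
[413 215] [549.3 229.6] [520.7 247.6]
[400 213] [542.7 208.3] [513.6 225. ]
[396 217] [551.  198.7] [522.5 214.7]
[386 214] [542.7 183.3] [513.6 198.3]
[384 225] [566.7 173.1] [539.2 187.5]
[409 230] [581.4 212.3] [554.8 229.2]
[414 221] [562.8 227. ] [535.1 244.9]
```

```bash
python3 - <<'E'
from h import *
s=vision.get_image("scene"); e=vision.get_image("side")
off=np.array([334,175])
P=[plane(s,np.array(p)/6+off-0.4,108)[:2] for p in [(320,210),(488,238),(484,272),(312,250)]]
print(np.round(P,1),np.mean(P,0)); d=P[0]-P[1]+P[3]-P[2]; print(np.degrees(np.arctan2(d[1],d[0])))
# housing center via dots
r=np.array([531.1,163.2]);g=np.array([577.9,172.1]);v=g-r;c=(r+g)/2+np.array([-v[1],v[0]])*np.sqrt(3)/2
print(c,np.linalg.norm(v),np.degrees(np.arctan2(*(r-c)[::-1])))
r2=plane(s,(368.3,228.3),58);g2=plane(s,(379.8,248),58);r3=plane(e,(282.5,185),58);g3=plane(e,(300.6,181.1),58);print(r2,g2,r3,g3)
for z in (104,): 
  for p in [(400,163),(393,215),(383,290)]: pass
E
```

```text
[[532.8 187.7]
 [548.  233.5]
 [560.5 228.3]
 [547.7 181.2]] [547.25065933 207.67602371]
-106.81767671648558
[546.79237391 208.1799889 ] 47.63874473577149 -109.23258030737529
[531.1900508  163.35055586  58.        ] [577.34378215 172.71025888  58.        ] [531.16946845 161.96596045  58.        ] [578.11089576 170.36688137  58.        ]
```

```bash
python3 -m crank '[[[0.006,-0.0097,-0.026],[0,0,0],0.0878],[[0.006,-0.0097,-0.026],[0,0,0],0.0878],[[0.006,-0.0097,-0.026],[0,0,0],0.0878],[[0.006,-0.0097,-0.026],[0,0,0],0.0878],[[0.006,-0.0097,-0.026],[0,0,0],0.0878],[[0.006,-0.0097,-0.026],[0,0,0],0.0878],[[0.006,-0.0097,-0.026],[0,0,0],0.0878],[[0.006,-0.0097,-0.026],[0,0,0],0.0878]]'
python3 -m crank '[[[0,0,0],[0.105,0,0],0.0878],[[0,0,0],[0.105,0,0],0.0878],[[0,0,0],[0.105,0,0],0.0878],[[0,0,0],[0,0,0],0.0878],[[0,0,0],[0,0,0],0.0878],[[0,0,0],[0,0,0],0.0878],[[0,0,0],[0,0,0],0.0878],[[0,0,0],[0,0,0],0.0878]]'
python3 - <<'E'
from h import *
o=ctrl.get_obs(); print(o["t"],o["ee_pos"],R.from_rotvec(o["orientation"]).as_matrix().round(3),o["qpos"].round(3))
d=vision.get_image("wrist"); im=d["img"]; cv2.imwrite("pics/w1.png",im)
for z in (108,91): print(z,proj(d,(547,208,z),o))
for c in("blue","red","green"): 
  for b in blobs(im,c): print(c,b,plane(d,b[1],{"blue":105}.get(c,58),o).round(1))
s=vision.get_image("side"); cv2.imwrite("pics/s1.png",s["img"])
E
```

```text
t: 1.12
ee_pos: [546.8, 209.2, 174.5]
orientation: [1.209, 1.209, -1.209]
ft_force: [1.6, 1.4, -0.6]
width: 87.9
t: 1.78
ee_pos: [547.5, 207.9, 174.7]
orientation: [1.437, 1.044, -1.436]
ft_force: [0.1, -0.5, 0.7]
width: 87.7
1.7833 [547.46223444 207.88832443 174.73141066] [[ 0.     0.951 -0.309]
 [ 0.    -0.309 -0.951]
 [-1.     0.    -0.   ]] [0.343 0.425 1.755 0.    0.961 0.657]
108 [280.79733461 216.39960824]
91 [280.84454932 209.18047595]
blue (1473, [279.2, 202.8], [266, 169, 27, 79]) [548.6 216.3 105. ]
red (111, [278.9, 253.4], [272, 250, 15, 9]) [530.9 163.6  58. ]
green (188, [330.1, 224.7], [323, 217, 15, 16]) [577.6 174.5  58. ]
```

View pics/w1.png

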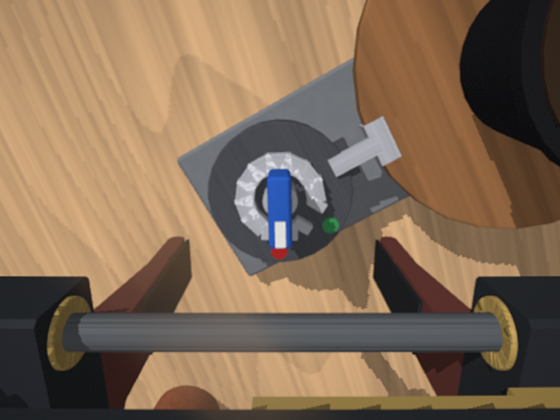

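View pics/s1.png

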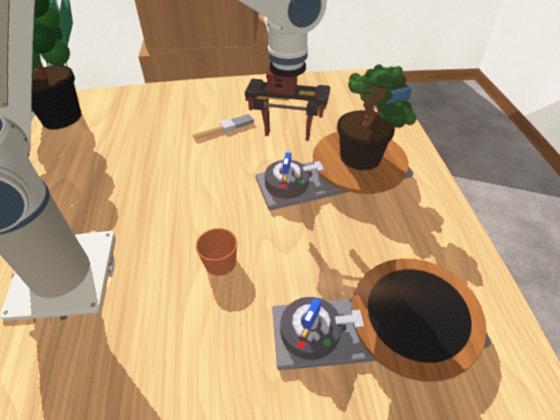

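The bar stands upright at column 280, rows 169–248, which lines up with the tool. Next I'll refine the position along the bar.

```bash
python3 - <<'E'
from h import *
o=ctrl.get_obs(); d=vision.get_image("wrist"); im=d["img"]
c0=np.array([547,208.]); u=np.array([-.309,-.951])
for uv,z in [((280,168.8),108),((280,168.8),74),((280,179),108),((280,248.5),108),((266.5,210),108),((292.5,210),108),((279.5,220),108),((279.5,185),108)]:
    p=plane(d,uv,z,o)[:2]; print(uv,z,p.round(1),"along",((p-c0)@u).round(1),"across",((p-c0)@[.951,-.309]).round(1))
cv2.imwrite("pics/wz.png",cv2.resize(im[150:270,215:345],None,fx=5,fy=5,interpolation=cv2.INTER_CUBIC))
E
```

```text
(280, 168.8) 108 [556.2 238.1] along -31.4 across -0.5
(280, 168.8) 74 [554.3 232.5] along -25.6 across -0.7
(280, 179) 108 [554.2 231.8] along -24.9 across -0.5
(280, 248.5) 108 [539.5 186.8] along 22.5 across -0.5
(266.5, 210) 108 [539.5 215. ] along -4.3 across -9.3
(292.5, 210) 108 [555.6 209.8] along -4.4 across 7.6
(279.5, 220) 108 [545.4 205.9] along 2.5 across -0.9
(279.5, 185) 108 [552.7 228.2] along -21.0 across -0.8
```

View pics/wz.png

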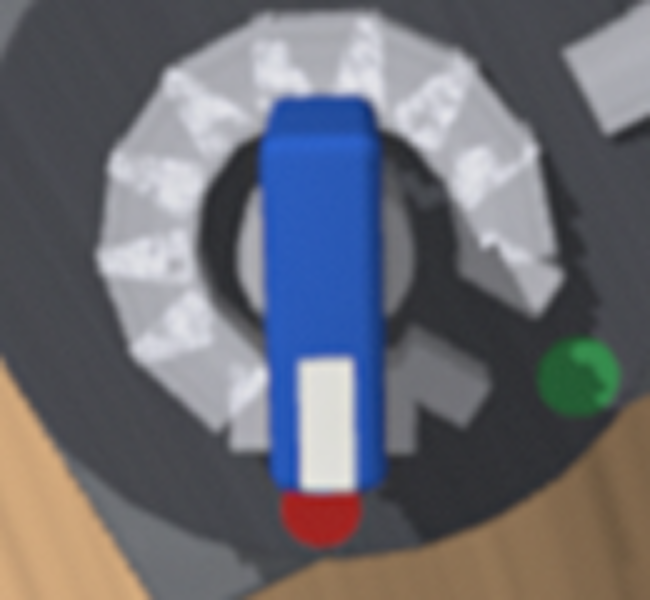

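```bash
python3 -m crank '[[[0.0125,0,-0.001],[0,0,0],0.0878],[[0.0125,0,0],[0,0,0],0.0878],[[0.0125,0,0],[0,0,0],0.0878],[[0.0125,0,0],[0,0,0],0.0878],[[0.0125,0,0],[0,0,0],0.0878],[[0.0125,0,0],[0,0,0],0.0878],[[0.0125,0,0],[0,0,0],0.0878],[[0.0115,0,0],[0,0,0],0.0878]]'
python3 -m crank '[[[0,0,0],[0,0,0],0.06],[[0,0,0],[0,0,0],0.04],[[0,0,0],[0,0,0],0.03],[[0,0,0],[0,0,0],0.025],[[0,0,0],[0,0,0],0.022],[[0,0,0],[0,0,0],0.019],[[0,0,0],[0,0,0],0.016],[[0,0,0],[0,0,0],0.01]]'
```

```text
t: 2.6
ee_pos: [547.4, 208.8, 74.0]
orientation: [1.437, 1.044, -1.438]
ft_force: [-0.5, -0.7, -0.5]
width: 88.1
t: 3.27
ee_pos: [547.8, 209.0, 76.0]
orientation: [1.438, 1.043, -1.437]
ft_force: [-0.3, 0.5, -0.1]
width: 37.7
```

```bash
python3 -m crank '[[[0,0,0],[0,0,0],0],[[0,0,0],[0,0,0],0],[[0,0,0],[0,0,0],0],[[0,0,0],[0,0,0],0],[[0,0,0],[0,0,0],0],[[0,0,0],[0,0,0],0],[[0,0,0],[0,0,0],0],[[0,0,0],[0,0,0],0]]'
python3 - <<'E'
from h import *
o=ctrl.get_obs(); print(o["width"],o["ft_force"],o["moment"],o["ee_pos"])
s=vision.get_image("scene"); cv2.imwrite("pics/sc2.png",cv2.resize(s["img"][130:290,300:500],None,fx=4,fy=3.7))
E
```

```text
t: 3.93
ee_pos: [546.6, 209.4, 75.7]
orientation: [1.437, 1.045, -1.439]
ft_force: [-4.6, 3.6, 3.9]
width: 16.0
15.996260271623916 [-4.57267116  3.64935407  3.85045598] [0.5299035  0.86377181 0.0487596 ] [546.55703461 209.39253325  75.72050637]
```

View pics/sc2.png

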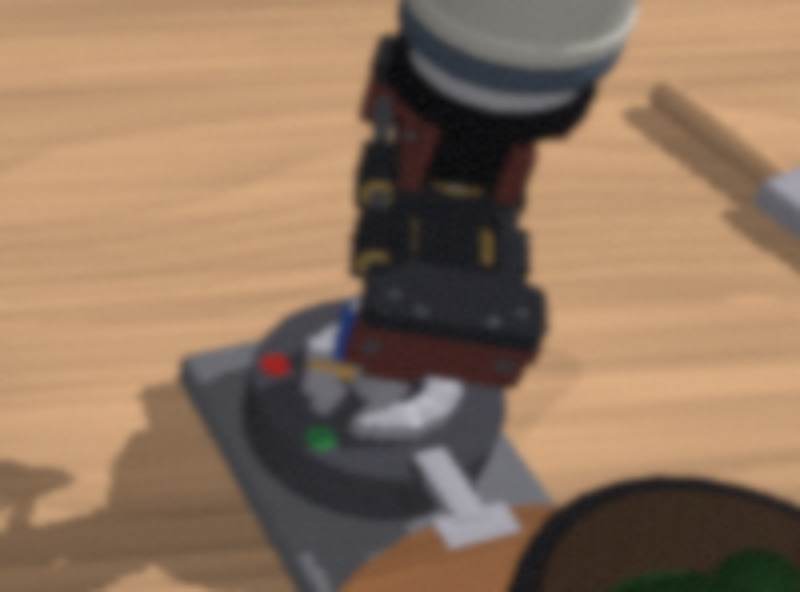

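The bar is gripped at 16.0 mm, with force still small. Lifting 15 mm next.

```bash
python3 -m crank '[[[-0.0025,0,0],[0,0,0],0],[[-0.0025,0,0],[0,0,0],0],[[-0.0025,0,0],[0,0,0],0],[[-0.0025,0,0],[0,0,0],0],[[-0.0025,0,0],[0,0,0],0],[[-0.0025,0,0],[0,0,0],0],[[0,0,0],[0,0,0],0],[[0,0,0],[0,0,0],0]]'
python3 - <<'E'
from h import *
o=ctrl.get_obs(); print(o["width"],o["ft_force"],o["moment"],o["ee_pos"])
d=vision.get_image("scene"); cv2.imwrite("pics/sc3.png",cv2.resize(d["img"][130:290,300:500],None,fx=4,fy=3.7))
d=vision.get_image("side"); cv2.imwrite("pics/si3.png",cv2.resize(d["img"][100:220,210:370],None,fx=5,fy=5))
E
```

```text
t: 4.65
ee_pos: [546.4, 209.3, 89.7]
orientation: [1.436, 1.045, -1.44]
ft_force: [-1.9, 5.1, -8.2]
width: 15.9
15.872228259544347 [-1.9334629   5.1158902  -8.23049294] [ 0.92254414  0.33993714 -0.00882555] [546.43749298 209.30089362  89.71250091]
```

View pics/sc3.png

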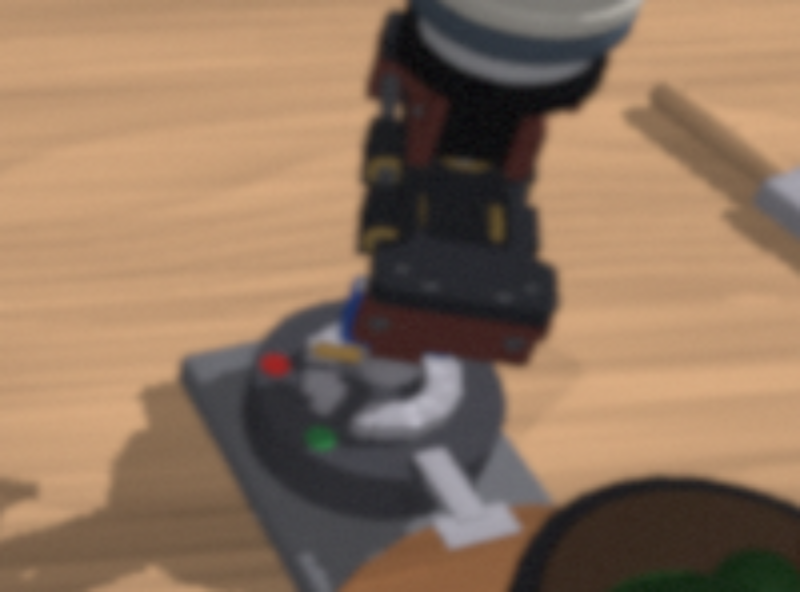

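View pics/si3.png

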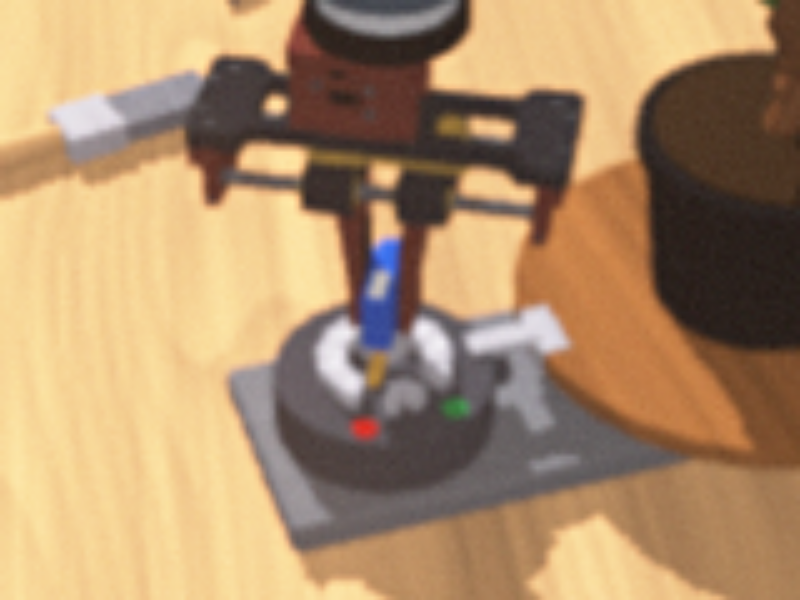

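Force z is -8.2 N and the gold pin sits above the collar, so it is clear. Turning counter-clockwise next.

```bash
python3 -m crank '[[[0,0,0],[-0.1,0,0],0],[[0,0,0],[-0.1,0,0],0],[[0,0,0],[-0.1,0,0],0],[[0,0,0],[-0.1,0,0],0],[[0,0,0],[-0.1,0,0],0],[[0,0,0],[0,0,0],0],[[0,0,0],[0,0,0],0],[[0,0,0],[0,0,0],0]]'
python3 - <<'E'
from h import *
o=ctrl.get_obs(); print(o["width"],o["ft_force"],o["moment"],o["ee_pos"])
d=vision.get_image("side"); cv2.imwrite("pics/si4.png",cv2.resize(d["img"][100:220,210:370],None,fx=5,fy=5))
E
```

```text
t: 5.42
ee_pos: [546.7, 209.3, 89.7]
orientation: [1.071, 1.293, -1.073]
ft_force: [-1.2, 5.8, -7.5]
width: 15.7
15.677943900089659 [-1.18289043  5.84340632 -7.46789658] [0.9554238  0.15500166 0.0246424 ] [546.70027446 209.31396895  89.67490581]
```

View pics/si4.png

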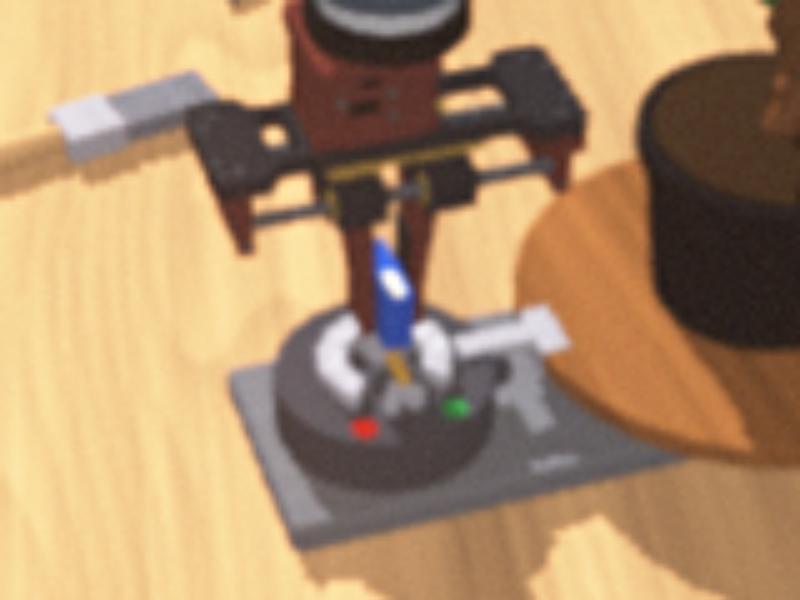

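```bash
python3 -m crank '[[[0,0,0],[-0.092,0,0],0],[[0,0,0],[-0.091,0,0],0],[[0,0,0],[-0.091,0,0],0],[[0,0,0],[-0.091,0,0],0],[[0,0,0],[-0.091,0,0],0],[[0,0,0],[-0.091,0,0],0],[[0,0,0],[0,0,0],0],[[0,0,0],[0,0,0],0]]'
python3 - <<'E'
from h import *
o=ctrl.get_obs(); print(o["width"],o["ft_force"],o["moment"],o["ee_pos"]); M=R.from_rotvec(o["orientation"]).as_matrix(); print(np.degrees(np.arctan2(M[1,1],M[0,1])))
d=vision.get_image("side"); cv2.imwrite("pics/si5.png",cv2.resize(d["img"][100:220,210:370],None,fx=5,fy=5))
d=vision.get_image("scene"); cv2.imwrite("pics/sc5.png",cv2.resize(d["img"][130:290,300:500],None,fx=4,fy=3.7))
E
```

```text
t: 6.13
ee_pos: [546.9, 209.4, 89.8]
orientation: [0.655, 1.471, -0.655]
ft_force: [-1.5, 5.7, -7.7]
width: 15.8
15.765285950872284 [-1.5081882   5.68001351 -7.68508816] [1.08334138 0.04104788 0.01258369] [546.9177371  209.44568235  89.76287104]
41.947536442070145
```

View pics/si5.png

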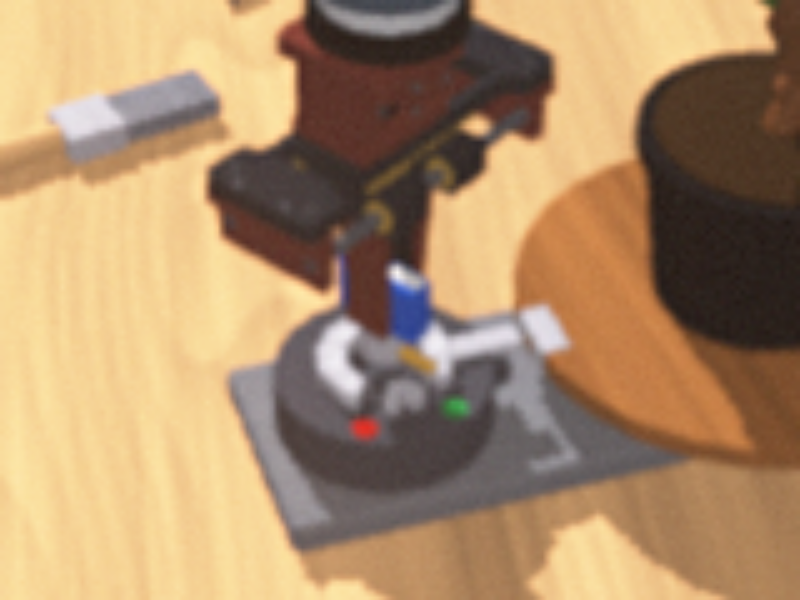

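View pics/sc5.png

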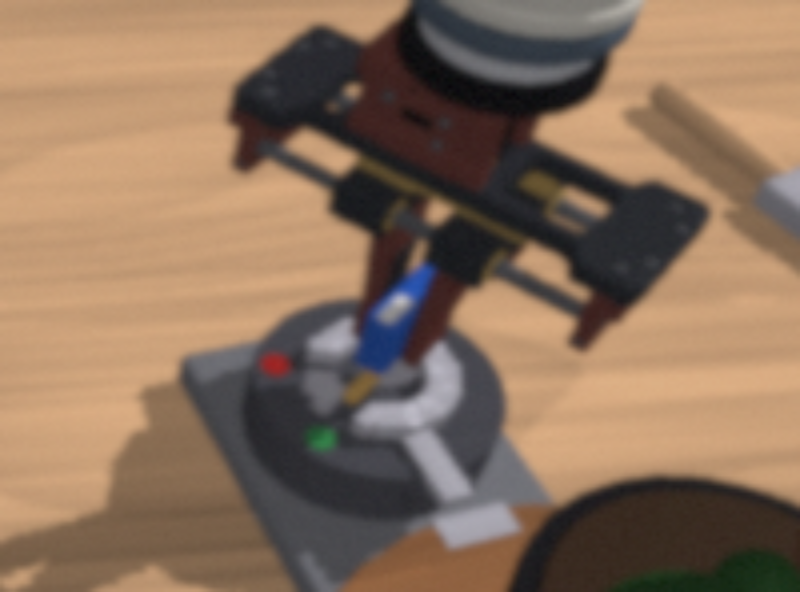

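The pin now points at the green notch, with the tool at 41.9°, a turn of about 60°. Lowering into the notch, then releasing.

```bash
python3 -m crank '[[[0.002,0,0],[0,0,0],0],[[0.002,0,0],[0,0,0],0],[[0.002,0,0],[0,0,0],0],[[0.002,0,0],[0,0,0],0],[[0.002,0,0],[0,0,0],0],[[0.002,0,0],[0,0,0],0],[[0,0,0],[0,0,0],0],[[0,0,0],[0,0,0],0]]'
python3 - <<'E'
from h import *
o=ctrl.get_obs(); print(o["width"],o["ft_force"],o["moment"],o["ee_pos"])
d=vision.get_image("scene"); cv2.imwrite("pics/sc6.png",cv2.resize(d["img"][130:290,300:500],None,fx=4,fy=3.7))
E
```

```text
t: 6.9
ee_pos: [546.9, 209.5, 77.9]
orientation: [0.655, 1.471, -0.656]
ft_force: [-2.5, 5.7, -5.3]
width: 15.8
15.785622377156344 [-2.53264614  5.74764488 -5.32403615] [1.05804979 0.26638359 0.02588164] [546.90115319 209.47519762  77.94406993]
```

View pics/sc6.png

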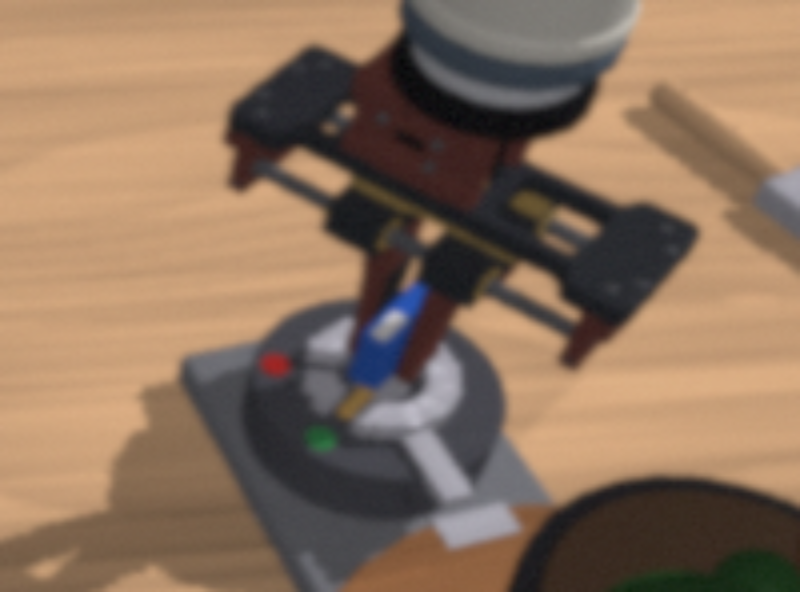

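The force is down to -5.3 N at z 77.9 and the pin is entering the notch. Now releasing.

```bash
python3 -m crank '[[[0,0,0],[0,0,0],0.03],[[0,0,0],[0,0,0],0.05],[[0,0,0],[0,0,0],0.07],[[0,0,0],[0,0,0],0.0878],[[0,0,0],[0,0,0],0.0878],[[0,0,0],[0,0,0],0.0878],[[0,0,0],[0,0,0],0.0878],[[0,0,0],[0,0,0],0.0878]]'
python3 -m crank '[[[0,0,0],[0,0,0],0.0878],[[0,0,0],[0,0,0],0.0878],[[-0.01,0,0],[0,0,0],0.0878],[[-0.02,0,0],[0,0,0],0.0878],[[-0.02,0,0],[0,0,0],0.0878],[[-0.02,0,0],[0,0,0],0.0878],[[-0.02,0,0],[0,0,0],0.0878],[[-0.01,0,0],[0,0,0],0.0878]]'
python3 - <<'E'
from h import *
o=ctrl.get_obs(); print(o["width"],o["ft_force"],o["ee_pos"])
d=vision.get_image("wrist"); im=d["img"]; cv2.imwrite("pics/w7.png",im)
for c in("blue","red","green"): print(c,blobs(im,c))
d=vision.get_image("scene"); cv2.imwrite("pics/sc7.png",cv2.resize(d["img"][130:290,300:500],None,fx=4,fy=3.7))
d=vision.get_image("side"); cv2.imwrite("pics/si7.png",d["img"])
E
```

```text
t: 7.62
ee_pos: [547.7, 209.0, 78.7]
orientation: [0.655, 1.47, -0.655]
ft_force: [-0.3, -0.1, -0.2]
width: 65.6
t: 8.28
ee_pos: [548.8, 209.4, 181.8]
orientation: [0.657, 1.467, -0.653]
ft_force: [0.6, -0.3, 0.1]
width: 87.6
87.56584819141196 [ 0.57921574 -0.30808929  0.14640869] [548.81703815 209.40069069 181.82790458]
blue [(1405, [279.3, 199.4], [267, 167, 25, 77])]
red [(163, [229.0, 219.9], [222, 213, 15, 14])]
green [(127, [278.6, 249.1], [272, 245, 15, 10])]
```

View pics/w7.png

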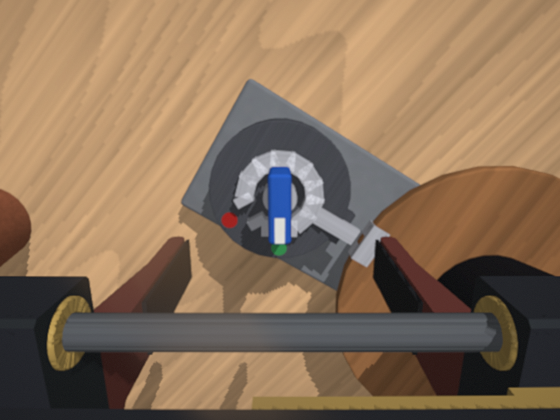

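View pics/sc7.png

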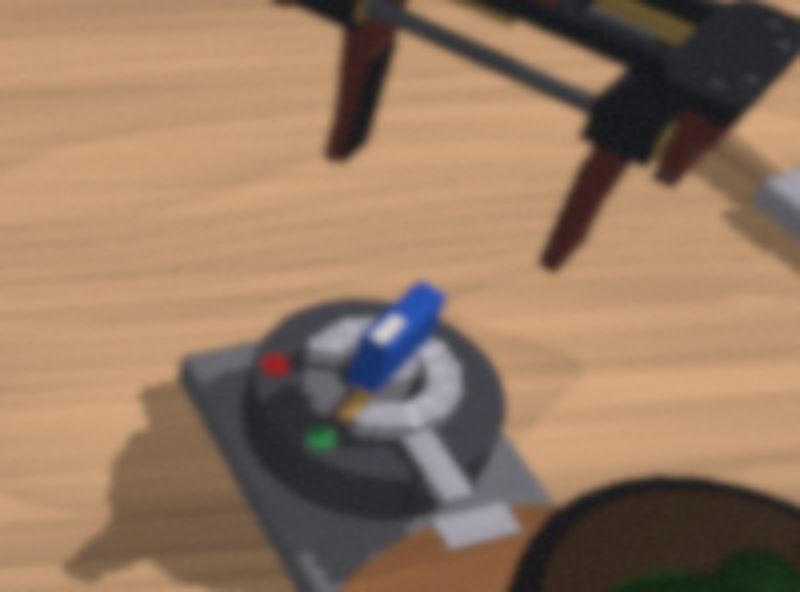

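View pics/si7.png

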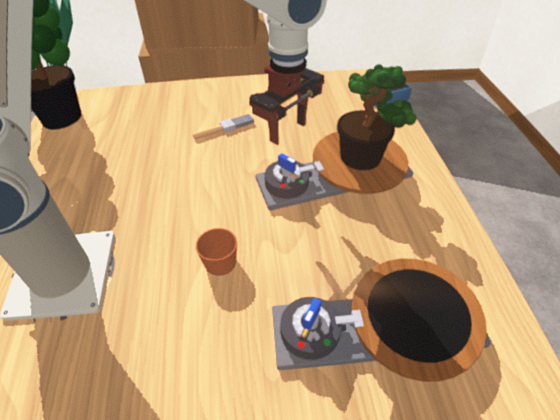

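The bar in the wrist view (column 280, rows 167–243) points at the green dot (279,249). To check it is fully down, I'll triangulate the white stripe's height.

```bash
python3 - <<'E'
from h import *
o=ctrl.get_obs(); w=vision.get_image("wrist"); s=vision.get_image("scene"); e=vision.get_image("side")
def stripe(d,box):
    x0,y0,x1,y1=box; m=mask(d["img"],"blue"); 
    n,l,st,c=cv2.connectedComponentsWithStats(m[y0:y1,x0:x1]); i=1+np.argmax(st[1:,4])
    hull=cv2.convexHull(np.argwhere(l==i)[:,::-1].astype(np.int32)); hm=np.zeros_like(l,np.uint8); cv2.fillConvexPoly(hm,hull,1)
    hm=cv2.dilate(hm,np.ones((3,3)))
    h=cv2.cvtColor(d["img"][y0:y1,x0:x1],cv2.COLOR_BGR2HSV)
    k=((h[...,1]<90)&(h[...,2]>150)&(hm>0)).astype(np.uint8)
    n,l2,st,c=cv2.connectedComponentsWithStats(k); j=1+np.argmax(st[1:,4]); print(st[j],c[j]+[x0,y0]); return c[j]+[x0,y0]
pw=stripe(w,(240,150,320,260)); ps=stripe(s,(370,195,425,245)); pe=stripe(e,(270,145,305,185))
print("w+s",tri([ray(w,pw,o),ray(s,ps)]));print("w+e",tri([ray(w,pw,o),ray(e,pe)]));print("s+e",tri([ray(s,ps),ray(e,pe)]))
# reference: before-turn images (knob down on red)
s0=dict(s,img=cv2.imread("pics/scene0.png")); e0=dict(e,img=cv2.imread("pics/side0.png"))
print("ref s+e",tri([ray(s,stripe(s0,(375,195,425,245))),ray(e,stripe(e0,(270,145,305,185)))]))
o1=dict(orientation=np.array([1.437,1.044,-1.4365]),ee_pos=np.array([547.46,207.89,174.73])); w1=dict(w,img=cv2.imread("pics/w1.png"))
print("ref w+s",tri([ray(w,stripe(w1,(240,150,320,260)),o1),ray(s,stripe(s0,(375,195,425,245)))]))
print(ctrl.get_obs()["t"])
for n,d in(("sc",s),("si",e)): pass
cv2.imwrite("pics/wz8.png",cv2.resize(w["img"][150:270,215:345],None,fx=5,fy=5,interpolation=cv2.INTER_CUBIC))
E
```

```text
[ 35  69  12  26 309] [280.51779935 231.54045307]
[21 20 10  8 51] [395.82352941 218.39215686]
[ 8  8 18 10 42] [287.83333333 157.54761905]
w+s (array([554.8378288 , 198.3714672 , 107.99813622]), [np.float64(1.144360149635358), np.float64(1.144360149635376)])
w+e (array([551.7527907 , 200.70221943, 112.98630346]), [np.float64(2.4521111036096843), np.float64(2.4521111036096355)])
s+e (array([551.17495644, 200.36855702, 108.60414009]), [np.float64(3.465880889385291), np.float64(3.46588088938527)])
[13 17 15  4 37] [394.48648649 213.2972973 ]
[13  7  9 13 44] [286.13636364 157.90909091]
ref s+e (array([545.38375154, 197.36912232, 112.92542448]), [np.float64(1.2771588617054723), np.float64(1.277158861705484)])
[ 35  71  11  28 303] [279.98679868 234.45544554]
[13 17 15  4 37] [394.48648649 213.2972973 ]
ref w+s (array([542.92794885, 197.49457143, 109.38798677]), [np.float64(0.7381097533926373), np.float64(0.7381097533925779)])
8.5833
```

View pics/wz8.png

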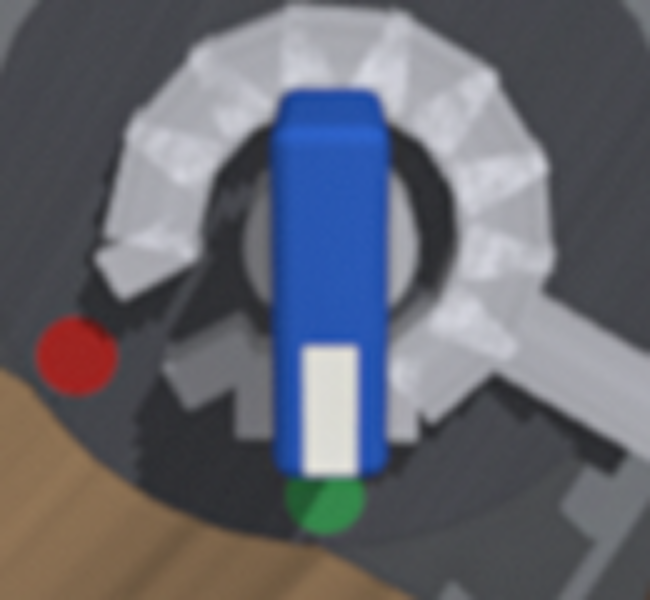

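The stripe height is 108 mm, against 108 expected when down and about 117.5 if the pin were resting on the collar. So the knob is seated in green, the empty stand's knob still points at red, and the gripper is clear.

```bash
python3 - <<'E'
from h import *
s=vision.get_image("scene");e=vision.get_image("side")
print([b for b in blobs(s["img"],"blue") if 100<b[1][0]<200],[b for b in blobs(e["img"],"blue") if b[1][1]>250]); print(workorder.close_job())
E
```

```text
[(385, [156.4, 234.9], [142, 225, 28, 22])] [(233, [312.0, 312.7], [303, 298, 18, 32])]
the job is handed in; nothing more can be done
None
```

The juniper turntable's knob is now down in its green notch, and I've handed the job in. I gripped the knob, lifted it about 14 mm, turned it 60° counter-clockwise, lowered it into the green notch, let go and backed off upwards. It took about 9 s on the robot's clock.

**Last checks:**
- **Position:** the bar points at the green dot in the wrist view.
- **Seated:** the white stripe on top measured 108.0 mm high from the wrist and scene cameras. That matches the 108 mm expected when fully down; it would be about 117.5 mm if the pin were resting on the collar.
- **Empty turntable:** its knob has not moved in either fixed view, so it is still on red.
- **Clear of the scene:** the gripper is open about 100 mm above its gripping height. Wrist force stayed around 10 N or less at every reading.

**One disagreement:** height checks that used the side camera were less consistent. Wrist and side gave 113.0 mm with rays missing by 2.5 mm, and scene and side gave 108.6 mm with a 3.5 mm miss. The same scene and side check read 112.9 mm before the move, when the knob was certainly down. I put this down to the stripe being very small in that view. All the readings fit a seated knob better than a raised one.

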